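One cup off the stack onto the balance

TASK

Take only the top cup off the stack of tall narrow nested cups and stand it upright in the middle of the balance's round pan, setting it down rather than dropping it. Do not pull up the cup beneath it; leave the rest of the stack standing nested where it is.

Things in the scene. Friction and masses are not known exactly. Their poses are not given: they have to be found in the camera images.
- cup_top_grip (a point): Top one of three identical white plastic cups nested upright, each 80 mm tall, about 30 g. Its upper 40 mm (53 mm across, nearly straight, wall 2 mm) stands clear; the rest is inside the next cup. This point is on its axis, 20 mm below the rim, 60 mm above the foot, z up. Fingers reaching over 20 mm below it come beside the next cup. The low stack of wide bowls nearby is another thing.
- cup_mid: The second cup of the stack, just below the top one; origin at the centre of its foot (40 mm above the worktop at the start), z up; rim 80 mm above the origin. A cup's lower half is narrow (39 mm across at the foot, 43 mm at half height); it sits inside the upper half of the cup below, loosely, with about 3 mm of play all round and its foot on a ledge there.
- pan_center (a point): Centre of the upper face of the balance's flat round steel pan, 96 mm across, 50 mm above the worktop. The balance is a white bench balance, 150 x 140 mm, fixed in place, with a dark display at one end and the pan at the other, the pan being its highest part. x axis: from the display towards the pan; z up. A monitor stands behind it; a tall computer case right of the stacks (y below -0.33).
There are look-alikes about, which are no part of the job. Leave any purple look-alike of the part that bears pan_center alone. Leave any purple look-alike of the part that bears cup_top_grip alone.

How it is judged (in metres and radians):
At the end, for the whole second after the job is handed in: The top cup stands upright (within 10 degrees) and at rest on the pan, its axis within 25 mm of the pan's centre; the second cup is still nested upright (within 10 degrees) in the stack, at its height within 8 mm and no more than 25 mm from where it was (horizontal distance between cup_top_grip and pan_center below 0.025 m and z of cup_top_grip in the frame of pan_center between 0.052 and 0.068 m and angle between each of cup_top_grip, cup_mid's own z axis and vertical below 0.17 rad and linear speed of cup_top below 0.02 m/s and distance of cup_mid from where it was at the start of the episode below 0.025 m and height (world z) of cup_mid between 0.032 and 0.048 m); the robot touches nothing.
It fails at once if the second cup is pulled up with the top one (raised more than 15 mm) (height (world z) of cup_mid above 0.055 m).
It fails at once if the top cup is dropped: let go over the balance while its foot is more than 25 mm above the pan (horizontal distance between cup_top_grip and pan_center below 0.06 m and z of cup_top_grip in the frame of pan_center above 0.085 m and contact force between cup_top and anything else below 0.02 N).
It also fails if it takes over 40 s, if anything falls off the work surface, if the arm or the gripper's body presses on something with over 40 N, if the wrist force passes 120 N, or if a joint passes its speed limit or range.

ROBOT

A 7-joint arm with a two-finger parallel gripper is mounted at the origin on a cart in front of the work surface, level with it; the furniture and walls round the work are solid. World frame = base frame: x ahead of the robot, y to its left, z up, the work surface at z = 0. Lengths are in mm, angles in rad, forces in N, time in s.
With the tool pointing down it reaches from about 425 to 925 mm from the base axis. Payload 6.8 kg.
Tool frame: the origin (TCP) lies midway between the tips of the shut fingers; the grasp point (between the pads) lies 19 mm behind it (grip_depth is the z of the grasp point in the tool frame, in mm); z points along the fingers, y is the line along which they close (so a half turn about z gives the same grasp; the last joint's range is limited). The gripper opens to 88 mm and grips with 3 to 60 N. Pads are 20 mm wide; open, the fingers measure 115 mm over their backs; the gripper's body (75 mm by 178 mm) begins 61 mm behind the grasp point.
Start: joints at [-1.392, 0.477, 0.022, 1.555, -0.011, 1.109, -0.083], TCP at [190.943, 647.448, 222.664] pointing down, gripper open.
Joint ranges: [-2.96, 2.96], [-0.34, 2.1], [-1.41, 1.46], [0.24, 2.44], [-1.37, 4.51], [0.17, 1.92], [-2.96, 2.96]. Speed limits (rad/s): [2.39, 2.39, 3.14, 3.14, 3.14, 3.14, 3.14].

INTERFACE

Orientations are given as [roll, pitch, yaw] about the fixed x, y, z axes, in that order (R = Rz(yaw) Ry(pitch) Rx(roll)).
In Python, from cell import read_state, camera, hand_in, grip_depth gives the robot as it stands.
- The arm moves only by the tool send_rows, never from a script. Its argument "rows" is a list of rows, each a list of 7 numbers: the finger opening in m, from 0 to 0.0878, then the shift along the tool's x, y, z in m, then the turn, a rotation vector about the tool's x, y, z in rad. In form: [[fingers, dx, dy, dz, rx, ry, rz], ...]. A call has 1 to 20 rows; each row shifts and turns the commanded pose from where the row before left it, along the tool's axes as they then stand; what a row does not reach is not made up. A row lasts 1/12 s, in which the tool goes at most 41.7 mm and 7.16 degrees, less where a joint would pass 70% of its speed; a pose out of reach is approached as far as the arm can. A call with a gripper value outside its range is refused whole. The fingers move at their own pace and stop on an object; "grip_force" is the grip in N (left out, the last holds). Time passes only in rows, so rows that do not move let the fingers close. It gives the time, the measured TCP pose, the force, the opening and the grip force at its end, in the units of the state.
- read_state(): the state, without advancing time (a new reading comes with each control period).
- camera(name): name is "scene" or "top" or "wrist"; returns a dict with "pixels" (400x640x3 uint8, blue, green, red), "K" (3x3 intrinsics, pixels), "extrinsics" (4x4, takes a point from world to camera coordinates); the wrist camera has in their place "mount" (4x4, takes a point from camera to tool coordinates, whose origin is the TCP and whose axes are the flange's). Camera axes: x right, y down, z forward; pixel columns grow to the right and rows downward; lengths in mm; the calibration is good to about 2 mm. A picture is of the moment at which its call begins: read the wrist's pose just before it. There is no depth.
- hand_in(): hands the job in; it is judged then, once.
The state is a dict: "clock": time; "q": joint angles; "joint_vel": joint speeds; "joint_torque": joint torques, N m; "position": TCP position; "orientation": TCP orientation; "ft_force": force on the tool from outside, world axes, zero at the start; "torque": the same for the moment, N m; "grip_width": opening from 0.0 (shut) to 1.0 (fully open); "grasp_force": force on a finger pad.
Only numpy, scipy, OpenCV 4.12 (cv2) and the standard library are available. Lean on these libraries where they do the work, as an engineer would, in place of code of your own. Each camera call takes 0.05 s, during which the arm holds its last target. There are 200 camera calls.

## Working session

There is one attempt and no reset: what is moved stays moved. The work goes in short steps, Python scripts to look and compute and a tool call to move; the robot and the scene stay as the last step left them, time stands still between calls to the robot, and variables do not carry over. Pictures are saved under pics/ and viewed, at most 10 in all, crops included, and the job is handed in when it is done.

Besides the shell and the picture viewer there is one more tool, called as name(argument=value, ...), one argument or row to a line, values as JSON. send_rows: Moves the arm, as the interface text tells. Its arguments: {"type":"object","properties":{"rows":{"type":"array","items":{"type":"array","items":{"type":"number"}}},"grip_force":{"type":"number"}},"required":["rows"]}

```bash
mkdir -p pics
cat > h.py <<'E'
import numpy as np,cv2
from cell import read_state,camera,hand_in,grip_depth
def ray(c,u,v,z):
    E=np.array(c["extrinsics"]);K=np.array(c["K"]);R=E[:3,:3];o=-R.T@E[:3,3]
    d=R.T@np.linalg.inv(K)@[u,v,1];return o+d*(z-o[2])/d[2]
def proj(c,p):
    E=np.array(c["extrinsics"]);q=np.array(c["K"])@(E[:3,:3]@p+E[:3,3]);return q[:2]/q[2]
E
python3 - <<'E'
from h import *
import pickle
print(grip_depth,read_state())
for n in("scene","top"):
    c=camera(n);cv2.imwrite(f"pics/{n}.png",c["pixels"]);pickle.dump(c,open(n+".pkl","wb"))
    E=np.array(c["extrinsics"]);print(n,-E[:3,:3].T@E[:3,3],E[2,:3],np.array(c["K"])[0])
E
```

```text
-18.700000000000003 {'clock': 0.0, 'q': array([-1.39209531,  0.47777104,  0.0222934 ,  1.55643006, -0.01144655,
        1.10929111, -0.08311141]), 'joint_vel': array([-0.00114249,  0.00106395,  0.00010569,  0.0010719 , -0.00071035,
       -0.00015155, -0.00140363]), 'joint_torque': array([-5.13564146e-05, -5.82859755e+01,  1.53460991e+00, -2.72602165e+01,
       -5.42933377e-02,  1.72046351e-02,  1.53011956e-04]), 'position': array([190.78163555, 646.86022326, 221.70935994]), 'orientation': array([-3.13982774e+00,  1.56956283e-04,  2.85486719e+00]), 'ft_force': array([-0.61407406,  0.45027233, -0.0109861 ]), 'torque': array([ 0.00620225, -0.02781331,  0.00190963]), 'grasp_force': 0.0, 'grip_width': 1.0000402307383824}
scene [  66.85431235 -670.12791827  826.28051485] [ 0.47041861  0.6265977  -0.62135469] [436.69206577   0.         326.77775056]
top [ 342.82748874   39.81680256 1317.20526858] [ 0.21307707 -0.01402489 -0.97693473] [425.59252607   0.         320.25280033]
```

View pics/scene.png

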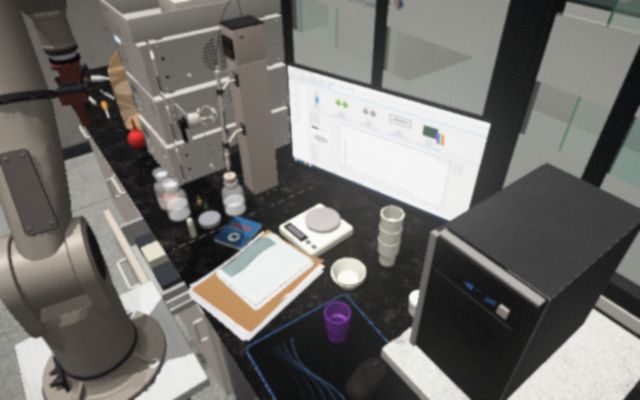

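View pics/top.png

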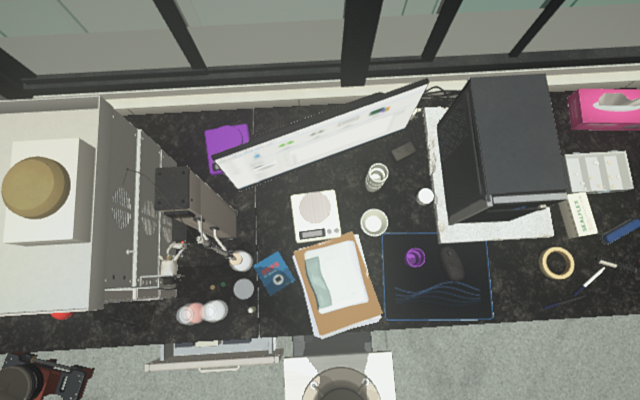

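The scene view shows the stack's top rim near (392,213) and the pan near (323,218). In the top view the stack is near (377,172) and the pan near (315,207). Both are measured more finely next.

Run:
```python
from h import *
import pickle
s=pickle.load(open("scene.pkl","rb"));t=pickle.load(open("top.pkl","rb"))
a=cv2.resize(s["pixels"][195:275,360:430],None,fx=5,fy=5,interpolation=cv2.INTER_CUBIC)
b=cv2.resize(t["pixels"][150:230,285:397],None,fx=4,fy=4,interpolation=cv2.INTER_CUBIC)
im=np.zeros((400,800,3),np.uint8);im[:400,:350]=a;im[:320,352:800]=b
cv2.imwrite("pics/crop.png",im)
for n,c,u,v,z in(("rim top",t,377,170,160),("rim scene",s,392,213,160),("pan top",t,315,207,50),("pan scene",s,323,218,50)):print(n,ray(c,u,v,z))
```

```text
rim top [ 658.00685117 -140.84666494  160.        ]
rim scene [ 652.64794176 -143.39900882  160.        ]
pan top [583.22937652  39.70587858  50.        ]
pan scene [587.25306622  40.0746576   50.        ]
```

View pics/crop.png

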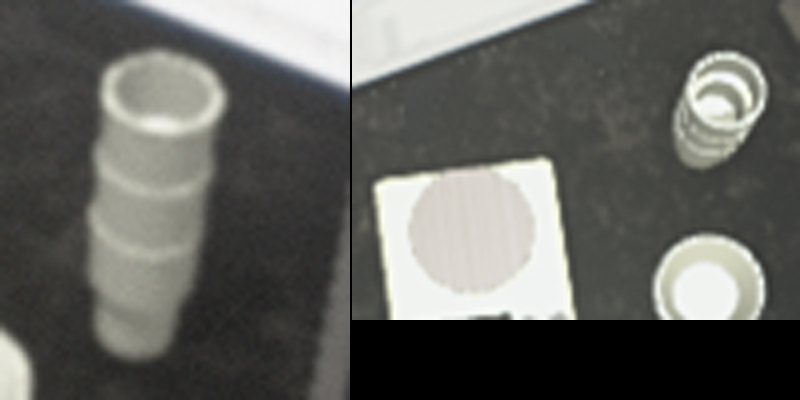

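Run:
```python
from h import *
import pickle
s=pickle.load(open("scene.pkl","rb"));t=pickle.load(open("top.pkl","rb"))
print("tcp px",proj(s,np.array([191,647,222])),proj(t,np.array([191,647,222])))
print("rim",ray(t,378.1,172.4,160),ray(s,392.4,213,160)); print("pan",ray(t,314.5,207.2,50))
print("stand base",ray(s,262,192,0))
def tri(a,b):
    A=[];B=[]
    for c,(u,v) in((s,a),(t,b)):
        o=-np.array(c["extrinsics"])[:3,:3].T@np.array(c["extrinsics"])[:3,3];d=ray(c,u,v,0)-o;d/=np.linalg.norm(d)
        P=np.eye(3)-np.outer(d,d);A.append(P);B.append(P@o)
    return np.linalg.lstsq(np.vstack(A),np.hstack(B),rcond=None)[0]
print("stand top",tri((240,20),(187,190)),"clamp",tri((195,118),(170,258)),"bottle",tri((231,177),(241,261)))
print("monitor bl",tri((295,160),(240,187)),"br",tri((450,218),(428,95)))
for u,v in((240,262),(190,315),(215,310)):print("bottle",ray(t,u,v,100))
im=np.hstack([s["pixels"][0:260,60:300],t["pixels"][140:400,0:290][:, :]])
cv2.imwrite("pics/l.png",cv2.resize(im,None,fx=1.5,fy=1.5))
```

```text
tcp px [ 86.85124182 116.68937778] [ 72.69177473 367.52110328]
rim [ 650.83852432 -143.32447445  160.        ] [ 653.39344396 -143.96118138  160.        ]
pan [582.70362375  41.25262838  50.        ]
stand base [542.92596981 295.67854668   0.        ]
stand top [538.88731501 286.34106711 515.63984753] clamp [431.59323244 412.10453736 241.73686566] bottle [431.20430057 251.01811556 131.29977837]
monitor bl [646.00159054 257.35965822  97.25561978] br [ 799.83444849 -263.36355666  188.09456846]
bottle [428.2195733  260.53825472 100.        ]
bottle [291.72483894 400.8667766  100.        ]
bottle [300.96855465 332.00766953 100.        ]
```

View pics/l.png

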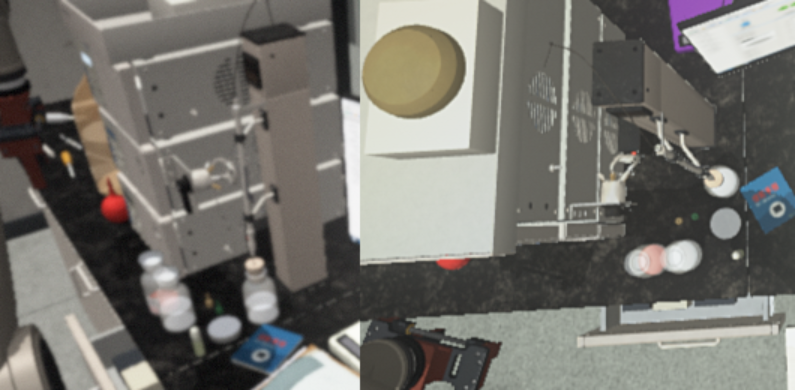

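The left view shows the tall column and its clamps at about radius 590 mm, plus bottles about 130 mm high. I'll retract to about 460 mm, turn the gripper tangential, then sweep round the base.

send_rows(
  rows=[
    [0.0878,0,-0.03,0,0,0,0],
    [0.0878,0,-0.035,0,0,0,0],
    [0.0878,0,-0.035,0,0,0,0],
    [0.0878,0,-0.035,0,0,0,0],
    [0.0878,0,-0.03,0,0,0,0],
    [0.0878,0,-0.03,0,0,0,0],
    [0.0878,0,-0.02,0,0,0,0],
    [0.0878,0,0,0,0,0,0],
  ],
)

```text
clock: 0.77
position: [129.3, 437.1, 222.2]
orientation: [-3.139, 0.0, 2.855]
ft_force: [0.2, -0.4, 1.4]
grip_width: 0.998
grasp_force: 0.0
```

send_rows(
  rows=[
    [0.0878,0,0,0,0,0,-0.12],
    [0.0878,0,0,0,0,0,-0.12],
    [0.0878,0,0,0,0,0,-0.12],
    [0.0878,0,0,0,0,0,-0.12],
    [0.0878,0,0,0,0,0,-0.12],
    [0.0878,0,0,0,0,0,-0.12],
    [0.0878,0,0,0,0,0,-0.12],
    [0.0878,0,0,0,0,0,-0.12],
    [0.0878,0,0,0,0,0,-0.12],
    [0.0878,0,0,0,0,0,-0.12],
    [0.0878,0,0,0,0,0,-0.12],
    [0.0878,0,0,0,0,0,-0.12],
    [0.0878,0,0,0,0,0,-0.12],
    [0.0878,0,0,0,0,0,0],
  ],
)

```text
clock: 1.93
position: [130.3, 441.8, 222.5]
orientation: [3.141, -0.0, -1.864]
ft_force: [-0.1, 0.4, -1.4]
grip_width: 1.002
grasp_force: 0.0
```

send_rows(
  rows=[
    [0.0878,0.0017,-0.04,0,0,0,0.087],
    [0.0878,0.0017,-0.04,0,0,0,0.087],
    [0.0878,0.0017,-0.04,0,0,0,0.087],
    [0.0878,0.0017,-0.04,0,0,0,0.087],
    [0.0878,0.0017,-0.04,0,0,0,0.087],
    [0.0878,0.0017,-0.04,0,0,0,0.087],
    [0.0878,0.0017,-0.04,0,0,0,0.087],
    [0.0878,0.0017,-0.04,0,0,0,0.087],
    [0.0878,0.0017,-0.04,0,0,0,0.087],
    [0.0878,0.0017,-0.04,0,0,0,0.087],
    [0.0878,0.0017,-0.04,0,0,0,0.087],
    [0.0878,0.0017,-0.04,0,0,0,0.087],
    [0.0878,0.0017,-0.04,0,0,0,0.087],
    [0.0878,0.0017,-0.04,0,0,0,0.087],
    [0.0878,0.0017,-0.04,0,0,0,0.087],
    [0.0878,0,0,0,0,0,0],
  ],
)

```text
clock: 3.27
position: [455.7, -21.0, 223.0]
orientation: [-3.139, 0.001, 3.091]
ft_force: [-0.1, 0.7, 1.3]
grip_width: 0.998
grasp_force: 0.0
```

send_rows(
  rows=[
    [0.0878,-0.02,-0.012,0,0,0,-0.05],
    [0.0878,-0.03,-0.019,0,0,0,0],
    [0.0878,-0.03,-0.019,0,0,0,0],
    [0.0878,-0.03,-0.019,0,0,0,0],
    [0.0878,-0.03,-0.019,0,0,0,0],
    [0.0878,-0.03,-0.019,0,0,0,0],
    [0.0878,-0.02,-0.012,0,0,0,0],
    [0.0878,-0.006,-0.003,0,0,0,0],
    [0.0878,0,0,0,0,0,0],
    [0.0878,0,0,0,0,0,0],
    [0.0878,0,0,0,0,0,0],
  ],
)

```text
clock: 4.18
position: [652.3, -131.4, 222.5]
orientation: [3.141, -0.001, -3.124]
ft_force: [0.2, -0.2, -0.2]
grip_width: 1.005
grasp_force: 0.0
```

Run:
```python
from h import *
from scipy.spatial.transform import Rotation as R
s=read_state();print(s["position"],s["orientation"],s["q"])
c=camera("wrist");cv2.imwrite("pics/w1.png",c["pixels"])
M=np.array(c["mount"]);K=np.array(c["K"]);T=np.eye(4);T[:3,:3]=R.from_euler("xyz",s["orientation"]).as_matrix();T[:3,3]=s["position"]
W=T@M;print(np.round(W,2));c["extrinsics"]=np.linalg.inv(W);print(K)
# predicted rim outline
for dx,dy in((0,0),(26.5,0),(-26.5,0),(0,26.5),(0,-26.5)):print(proj(c,np.array([652+dx,-143.6+dy,160])))
import pickle;pickle.dump(c,open("w1.pkl","wb"))
```

```text
[ 652.2964533  -131.40403156  222.49235866] [ 3.14065549e+00 -9.44122831e-04 -3.12355903e+00] [-0.26023717  0.5026682   0.52639543  1.60606752 -0.27464828  1.10838727
  1.92490257]
[[-2.0000e-02  9.7000e-01  2.6000e-01  5.8038e+02]
 [ 1.0000e+00  2.0000e-02  0.0000e+00 -1.3328e+02]
 [-0.0000e+00  2.6000e-01 -9.7000e-01  3.8518e+02]
 [ 0.0000e+00  0.0000e+00  0.0000e+00  1.0000e+00]]
[[283.13343341   0.         320.19342973]
 [  0.         283.13343341 197.05380474]
 [  0.           0.           1.        ]]
[306.40544097 209.36098383]
[306.24076231 238.82485904]
[306.58004777 178.12079227]
[338.18190245 209.91234627]
[274.5989948  208.80910111]
```

View pics/w1.png

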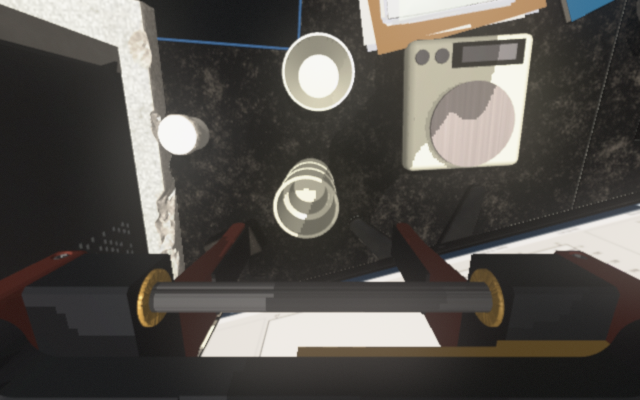

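The wrist view shows the rim centred near (306,208), matching the prediction, and the pan near (472,124). Next I shift −12 mm in y and descend.

send_rows(
  rows=[
    [0.0878,0,-0.012,0,0,0,0.018],
    [0.0878,0,0,0,0,0,0],
    [0.0878,0,0,0.02,0,0,0],
    [0.0878,0,0,0.02,0,0,0],
    [0.0878,0,0,0.02,0,0,0],
    [0.0878,0,0,0.015,0,0,0],
    [0.0878,0,0,0.012,0,0,0],
    [0.0878,0,0,0.008,0,0,0],
    [0.0878,0,0,0,0,0,0],
    [0.0878,0,0,0,0,0,0],
  ],
)

```text
clock: 5.07
position: [653.6, -144.8, 127.9]
orientation: [-3.141, 0.0, 3.141]
ft_force: [0.3, -0.0, 0.8]
grip_width: 0.999
grasp_force: 0.0
```

Run:
```python
from h import *
from scipy.spatial.transform import Rotation as R
import pickle
w=pickle.load(open("w1.pkl","rb"));print("pan",ray(w,472,124,50),"rim",ray(w,306.5,208,160))
s=read_state();print(s["position"],s["orientation"])
c=camera("wrist");cv2.imwrite("pics/w2.png",c["pixels"])
```

```text
pan [580.99432098  40.56430197  50.        ] rim [ 650.81096626 -143.52762238  160.        ]
[ 653.58390098 -144.82134812  127.94973348] [-3.14146357e+00  1.59045020e-04  3.14143652e+00]
```

View pics/w2.png

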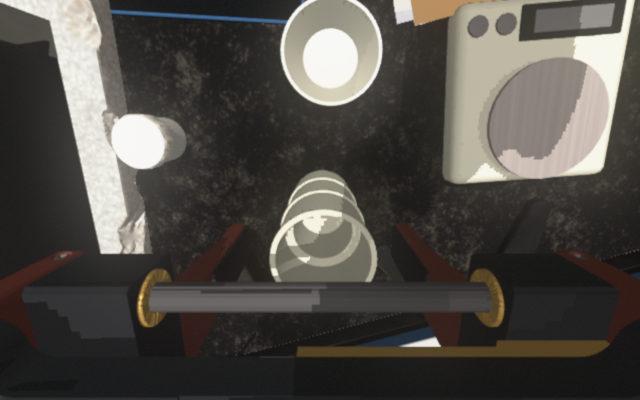

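The rim is centred between the fingers (324 against 320). Closing gently.

send_rows(
  rows=[
    [0.05,0,0,0,0,0,0],
    [0.045,0,0,0,0,0,0],
    [0.045,0,0,0,0,0,0],
    [0.045,0,0,0,0,0,0],
    [0.045,0,0,0,0,0,0],
    [0.045,0,0,0,0,0,0],
    [0.045,0,0,0,0,0,0],
    [0.045,0,0,0,0,0,0],
    [0.045,0,0,0,0,0,0],
    [0.045,0,0,0,0,0,0],
  ],
  grip_force=8,
)

```text
clock: 5.95
position: [653.6, -144.6, 127.7]
orientation: [-3.142, 0.0, -3.141]
ft_force: [-0.1, -0.0, 1.0]
grip_width: 0.604
grasp_force: 8.0
```

Gripped at 53 mm. A slow lift of 12 mm first, then a check that the second cup stays.

send_rows(
  rows=[
    [0.045,0,0,-0.002,0,0,0],
    [0.045,0,0,-0.002,0,0,0],
    [0.045,0,0,-0.002,0,0,0],
    [0.045,0,0,-0.002,0,0,0],
    [0.045,0,0,-0.002,0,0,0],
    [0.045,0,0,-0.002,0,0,0],
    [0.045,0,0,0,0,0,0],
    [0.045,0,0,0,0,0,0],
    [0.045,0,0,0,0,0,0],
  ],
)

```text
clock: 6.7
position: [653.4, -144.5, 139.6]
orientation: [3.142, -0.0, -3.141]
ft_force: [-0.1, 0.2, -0.7]
grip_width: 0.606
grasp_force: 8.0
```

Run:
```python
from h import *
import pickle
s=pickle.load(open("scene.pkl","rb"));c=camera("scene")
f=lambda p:cv2.resize(p[195:275,360:430],None,fx=5,fy=5,interpolation=cv2.INTER_CUBIC)
cv2.imwrite("pics/l1.png",np.hstack([f(s["pixels"]),f(c["pixels"])]));print(read_state()["position"],read_state()["ft_force"])
```

```text
[ 653.40966073 -144.51698583  139.5097838 ] [-0.48433299  0.00226996  0.89565196]
```

View pics/l1.png

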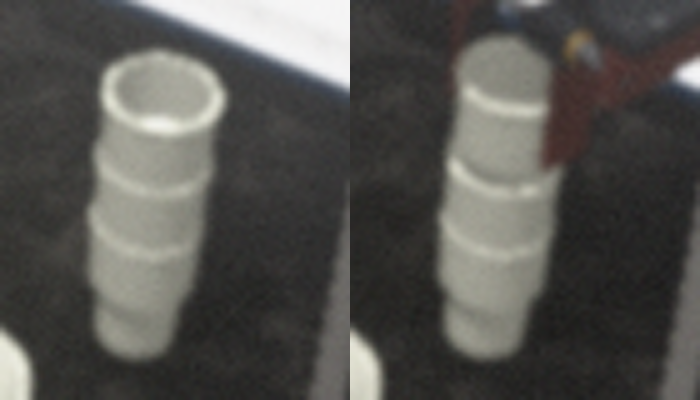

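The second cup's rims (rows ~190 and 250) are unchanged; only the top cup rose. Continuing the lift straight up.

send_rows(
  rows=[
    [0.045,0,0,-0.003,0,0,0],
    [0.045,0,0,-0.004,0,0,0],
    [0.045,0,0,-0.004,0,0,0],
    [0.045,0,0,-0.004,0,0,0],
    [0.045,0,0,-0.004,0,0,0],
    [0.045,0,0,-0.004,0,0,0],
    [0.045,0,0,-0.004,0,0,0],
    [0.045,0,0,-0.004,0,0,0],
    [0.045,0,0,-0.005,0,0,0],
    [0.045,0,0,-0.006,0,0,0],
    [0.045,0,0,-0.008,0,0,0],
    [0.045,0,0,-0.01,0,0,0],
    [0.045,0,0,-0.01,0,0,0],
    [0.045,0,0,-0.008,0,0,0],
    [0.045,0,0,-0.005,0,0,0],
    [0.045,0,0,0,0,0,0],
  ],
)

```text
clock: 8.08
position: [654.2, -144.9, 224.4]
orientation: [-3.141, 0.002, -3.141]
ft_force: [0.2, 0.3, -0.0]
grip_width: 0.607
grasp_force: 8.0
```

send_rows(
  rows=[
    [0.045,0.004,0.01,0,0,0,0],
    [0.045,0.007,0.018,0,0,0,0],
    [0.045,0.008,0.022,0,0,0,0],
    [0.045,0.008,0.022,0,0,0,0],
    [0.045,0.008,0.022,0,0,0,0],
    [0.045,0.008,0.022,0,0,0,0],
    [0.045,0.008,0.022,0,0,0,0],
    [0.045,0.008,0.022,0,0,0,0],
    [0.045,0.007,0.016,0,0,0,0],
    [0.045,0.004,0.01,0,0,0,0],
    [0.045,0,0,0,0,0,0],
    [0.045,0,0,0,0,0,0],
  ],
)

```text
clock: 9.08
position: [583.2, 41.5, 222.4]
orientation: [-3.141, -0.0, -3.14]
ft_force: [0.2, -0.1, 0.0]
grip_width: 0.606
grasp_force: 8.0
```

send_rows(
  rows=[
    [0.045,0,0,0.01,0,0,0],
    [0.045,0,0,0.016,0,0,0],
    [0.045,0,0,0.016,0,0,0],
    [0.045,0,0,0.016,0,0,0],
    [0.045,0,0,0.016,0,0,0],
    [0.045,0,0,0.014,0,0,0],
    [0.045,0,0,0.012,0,0,0],
    [0.045,0,0,0.008,0,0,0],
    [0.045,0,0,0.006,0,0,0],
    [0.045,0,0,0,0,0,0],
    [0.045,0,0,0,0,0,0],
    [0.045,0,0,0,0,0,0],
  ],
)

```text
clock: 10.08
position: [584.0, 41.3, 109.3]
orientation: [3.141, 0.001, 3.142]
ft_force: [0.0, 0.4, -0.7]
grip_width: 0.605
grasp_force: 8.0
```

Run:
```python
from h import *
s=read_state();print(s["position"],s["ft_force"],s["grip_width"])
f=lambda p,x,y:cv2.resize(p[y:y+80,x:x+80],None,fx=5,fy=5,interpolation=cv2.INTER_CUBIC)
cv2.imwrite("pics/p1.png",np.hstack([f(camera("scene")["pixels"],280,175),f(camera("top")["pixels"],275,165)]))
```

```text
[584.02901571  41.28590053 109.28670117] [ 0.04495655  0.4154105  -0.66396443] 0.605152663279182
```

View pics/p1.png

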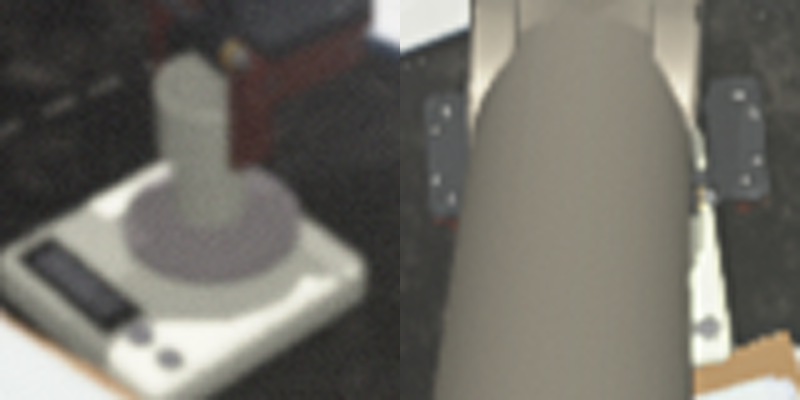

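The cup hangs over the pan's middle with its foot about 11 mm above it. Lowering gently to contact.

send_rows(
  rows=[
    [0.045,0,0,0.003,0,0,0],
    [0.045,0,0,0.003,0,0,0],
    [0.045,0,0,0.002,0,0,0],
    [0.045,0,0,0.001,0,0,0],
    [0.045,0,0,0,0,0,0],
    [0.045,0,0,0,0,0,0],
    [0.045,0,0,0,0,0,0],
  ],
)

```text
clock: 10.77
position: [583.5, 41.4, 99.7]
orientation: [-3.142, 0.0, -3.141]
ft_force: [0.5, 0.7, -0.4]
grip_width: 0.605
grasp_force: 8.0
```

send_rows(
  rows=[
    [0.045,0,0,0.001,0,0,0],
    [0.045,0,0,0,0,0,0],
    [0.045,0,0,0,0,0,0],
  ],
)

```text
clock: 11.02
position: [583.4, 41.4, 98.6]
orientation: [3.142, -0.0, -3.141]
ft_force: [0.1, -0.2, 0.5]
grip_width: 0.604
grasp_force: 8.0
```

send_rows(
  rows=[
    [0.045,0,0,0.001,0,0,0],
    [0.045,0,0,0,0,0,0],
    [0.045,0,0,0,0,0,0],
  ],
)

```text
clock: 11.27
position: [583.6, 41.5, 97.7]
orientation: [3.141, 0.0, -3.141]
ft_force: [0.7, 0.1, -0.4]
grip_width: 0.604
grasp_force: 8.0
```

send_rows(
  rows=[
    [0.045,0,0,0.001,0,0,0],
    [0.045,0,0,0,0,0,0],
    [0.045,0,0,0,0,0,0],
  ],
)

```text
clock: 11.52
position: [584.0, 41.7, 97.3]
orientation: [3.141, 0.001, -3.141]
ft_force: [-0.7, 1.3, 4.9]
grip_width: 0.602
grasp_force: 8.0
```

send_rows(
  rows=[
    [0.045,0,0,0.0005,0,0,0],
    [0.045,0,0,0,0,0,0],
    [0.045,0,0,0,0,0,0],
  ],
)

```text
clock: 11.77
position: [584.2, 41.7, 97.2]
orientation: [3.141, 0.001, -3.141]
ft_force: [-0.3, 0.2, 8.3]
grip_width: 0.6
grasp_force: 8.0
```

Contact (8 N up). Open slowly, then rise.

send_rows(
  rows=[
    [0.053,0,0,-0.0005,0,0,0],
    [0.055,0,0,0,0,0,0],
    [0.058,0,0,0,0,0,0],
    [0.064,0,0,0,0,0,0],
    [0.072,0,0,0,0,0,0],
    [0.08,0,0,0,0,0,0],
    [0.0878,0,0,0,0,0,0],
    [0.0878,0,0,0,0,0,0],
    [0.0878,0,0,0,0,0,0],
    [0.0878,0,0,0,0,0,0],
  ],
)

```text
clock: 12.6
position: [583.5, 41.4, 96.6]
orientation: [-3.142, -0.0, -3.141]
ft_force: [-0.5, -0.2, 0.5]
grip_width: 1.003
grasp_force: 0.0
```

send_rows(
  rows=[
    [0.0878,0,0,-0.005,0,0,0],
    [0.0878,0,0,-0.01,0,0,0],
    [0.0878,0,0,-0.02,0,0,0],
    [0.0878,0,0,-0.03,0,0,0],
    [0.0878,0,0,-0.03,0,0,0],
    [0.0878,0,0,-0.02,0,0,0],
    [0.0878,0.03,0,0,0,0,0],
    [0.0878,0.03,0,0,0,0,0],
    [0.0878,0.03,0,0,0,0,0],
    [0.0878,0,0,0,0,0,0],
    [0.0878,0,0,0,0,0,0],
  ],
)

```text
clock: 13.52
position: [492.7, 41.5, 212.7]
orientation: [3.14, 0.001, -3.141]
ft_force: [0.2, 0.1, -0.7]
grip_width: 1.002
grasp_force: 0.0
```

Run:
```python
from h import *
s=read_state();print(s["position"],s["ft_force"],s["grip_width"])
f=lambda p,x,y:cv2.resize(p[y:y+100,x:x+160],None,fx=5,fy=5,interpolation=cv2.INTER_CUBIC)
cv2.imwrite("pics/f.png",f(camera("scene")["pixels"],275,175))
```

```text
[492.72730923  41.49164679 212.68385474] [ 0.23525358  0.09499783 -0.72641957] 1.0017740910217847
```

View pics/f.png

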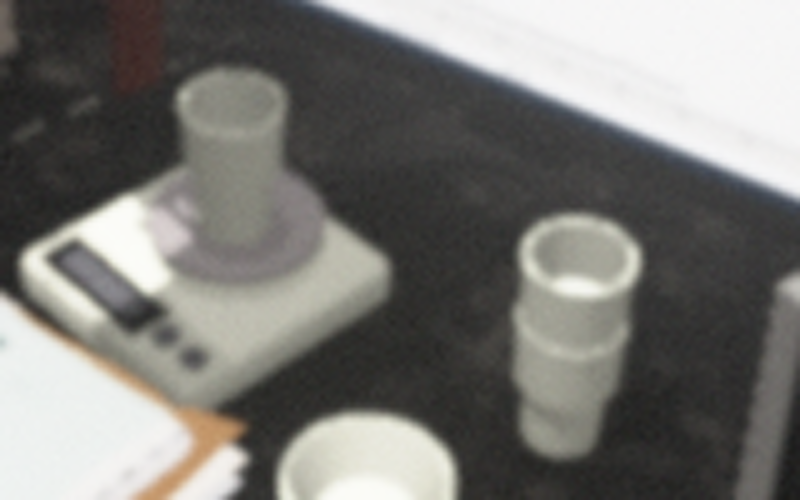

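The cup stands upright in the middle of the pan at (235,160), and the other two remain nested at (575,340).

```bash
python3 -c "from cell import hand_in;print(hand_in())"
```

```text
the job is handed in; nothing more can be done
None
```

The top cup stands upright in the middle of the balance pan, the other two cups are still nested where they were, and the job is handed in at about 14 s on the robot's clock; the hand-in returned no verdict.

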